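Snap the inspection torch into its charging cradle

TASK

Put the red-headed torch away in the empty charging cradle, its tail towards the blue contact block: lay it in the open mouths of both spring clips and let go, then press it down until both clips have snapped over it and it sits fully home along its whole length. Leave the other tools, the glue bottle and the tub where they are.

Things in the scene. Friction and masses are not known exactly. Their poses are not given: they have to be found in the camera images.
- torch: Loose hand torch, 160 g (+-30%), 195 mm long, lying level. Origin: on its axis, mid-barrel; x axis runs along it to the lens. Round grey barrel, 26 mm diameter, x = -67.5 to +67.5 mm, dark grip rings mid-way; red hexagonal head (34 mm across flats) to x = +107.5; black hexagonal tail cap, same width, to x = -87.5. On the bench its axis is 17 mm up, barrel 4 mm clear. Its roll does not matter.
- front (a point): point on the torch's axis 50 mm from its origin towards the lens, where the one clip takes it
- rear (a point): point on the torch's axis 50 mm from its origin towards the tail, where the other clip takes it
- cradle: The empty charging cradle, fixed. Origin: centre of its underside, on the bench; x along it, z up. White base 250 (x) by 76 (y) by 12 mm. Blue contact block at its -x end: inner face at x = -96 mm, 50 mm wide, top 68 mm above the bench. The torch belongs with its x axis along the cradle's x (lens away from the block), its origin over the cradle's origin, with about 8 mm of play along x.
- clip_front (a point): Centre of the clip at cradle x = +50 mm, at lip height, 53 mm above the bench. Each clip is 14 mm long in x: two sprung jaws 17.5 mm either side of the middle with round yellow lips 18.6 mm apart, and above them an outward-flared mouth, about 39 mm wide at its tips, 64 mm above the bench. A torch laid within about 7 mm of the middle settles into it by itself. Axes as the cradle's.
- clip_rear (a point): Centre of the like clip at cradle x = -50 mm, by the blue block. Between the clips 86 mm of barrel stay free, with only the base plate below: room for fingers beside it, and the place to press (over the clips the jaws stand higher than the barrel).
- mouth (a point): Point 64 mm above the cradle's origin: where the torch's origin is when it merely lies in the mouths of the clips. Pressing down from there spreads the jaws; it takes 8 to 10 N for each clip, up to 20 N at mid-barrel for both. Pushing one clip's end in at a time is fine.
- seat (a point): Point 42 mm above the cradle's origin: where the torch's origin is when fully seated, on a rigid saddle under each clip, barrel top 55 mm above the bench. Once its axis is below about 47 mm a clip snaps it down by itself. Axes as the cradle's.
- full_cradle: A second cradle of the same make, fixed to the bench, already holding a yellow-headed torch that stays there. Origin and axes as for the cradle. The two cradles may change places.
- glue: white glue bottle, 48 mm in diameter, 130 mm tall, upright, loose; origin at the centre of its underside; a bystander
- driver: loose screwdriver with green handle, 200 mm long, lying; a bystander
- hammer: loose hammer with wooden handle, 260 mm long, lying; a bystander
- tub: open grey plastic tub, 80 mm in diameter, 70 mm tall, loose; origin at the centre of its underside; a bystander
- clamp: loose blue spring clamp, about 150 mm long, lying flat; a bystander
Things that resemble listed ones, but are neither listed nor needed, are in the scene too. Of the things like the torch, leave any that is orange or yellow; of the rest the larger one is meant.

How it is judged:
By the outcome, as a careful person would: the job done as asked, in the order asked, and still so for the second after the job is handed in, with the robot touching nothing.
It also fails if it takes over 48 s, if anything falls off the work surface, if the arm or the gripper's body presses on something with over 40 N, if the wrist force passes 120 N, or if a joint passes its speed limit or range.

ROBOT

A 7-joint arm with a two-finger parallel gripper is mounted at the origin on the work surface. World frame = base frame: x ahead of the robot, y to its left, z up, the work surface at z = 0. Lengths are in mm, angles in degrees, forces in N, time in s.
With the tool pointing down it reaches from about 425 to 825 mm from the base axis. Payload 3.6 kg.
Tool frame: the origin (TCP) lies at the very end of the fingers, on their centre line; the grasp point (between the pads) lies 19 mm behind it (ctrl.grasp_offset is the z of the grasp point in the tool frame, in mm); z points along the fingers, y is the direction in which the jaws open and shut (so a half turn about z gives the same grasp; the last joint's range is limited). The gripper opens to 85 mm and grips with 20 to 120 N. Pads are 22 mm wide; open, the fingers measure 114 mm over their backs; the gripper's body (76 mm by 85 mm) begins 54 mm behind the grasp point. The pads swing forward as they close: fully open they stand 13 mm farther back than shut.
Start: joints at [-71.075, 35.231, -0.722, 81.555, 0.464, 63.22, -2.315], TCP at [226.996, 609.045, 231.297] pointing down, gripper open.
Joint ranges: [-178.69, 178.69], [-17.37, 117.87], [-77.05, 75.6], [15.02, 138.74], [-78.02, 258.01], [0.78, 113.62], [-162.83, 162.83]. Speed limits (degrees/s): [159.86, 159.86, 180, 180, 180, 180, 180].

INTERFACE

Orientations are given as a 3x3 rotation matrix whose columns are the frame's x, y, z axes.
In Python, from rig import ctrl gives the robot as it stands.
- The arm moves only by the tool play_rows, never from a script. Its argument "moves" is a list of rows, each an object with "hand": the closure, from 0 (fully open) to 1 (shut); "translation": the shift along the world's x, y, z scaled (see below), a list of three; "roll": the turn about the world's z scaled (see below). In form: [{"hand": hand, "translation": [tx, ty, tz], "roll": roll}, ...]. A call has 1 to 5 rows; each row shifts and turns the commanded pose from where the row before left it; what a row does not reach is not made up. The controller multiplies each number of a shift by 2 cm and each number of a turn by 5 degrees. A row lasts 1/10 s, in which the tool goes at most 50 mm and 8.59 degrees, less where a joint would pass 70% of its speed; a pose out of reach is approached as far as the arm can. A call with a number of a shift or a turn outside -1 to 1 is refused whole. A call with a gripper value outside its range is refused whole. The fingers move at their own pace and stop on an object; the grip force is fixed at half the most. Time passes only in rows, so rows that do not move let the fingers close. It gives the time, the measured TCP pose, the force and the opening at its end, in the units of the state.
- ctrl.read_state(): the state, without advancing time (a new reading comes with each control period).
- ctrl.get_image(name): name is "side" or "top" or "wrist"; returns (picture, depth): 420x560x3 uint8, red, green, blue; 420x560 float32, mm along the optical axis (not along the pixel's ray), 0 where there is no reading.
- ctrl.get_calibration(name): a dict with "K" (3x3 intrinsics, pixels), "R" (3x3) and "t" (3): a world point X has camera coordinates R X + t. Camera axes: x right, y down, z forward; pixel columns grow to the right and rows downward; lengths in mm; the calibration is good to about 2 mm. A picture is of the moment at which its call begins: read the wrist's pose just before it. get_calibration takes no time and is no camera call; for the wrist camera it gives the pose at the moment of the call.
- ctrl.sign_off(): hands the job in, once; it reports no verdict.
The state is a dict: "clock": time; "qpos": joint angles; "joint_vel": joint speeds; "joint_torque": joint torques, N m; "ee_pos": TCP position; "ee_rot": TCP orientation; "force": force on the tool from outside, world axes, zero at the start; "torque": the same for the moment, N m; "finger_gap": opening from 0.0 (shut) to 1.0 (fully open).
Only numpy, scipy, OpenCV 4.12 (cv2) and the standard library are available. Lean on these libraries where they do the work, as an engineer would, in place of code of your own. Each camera call takes 0.05 s, during which the arm holds its last target.

## Working session

There is one attempt and no reset: what is moved stays moved. The work goes in short steps, Python scripts to look and compute and a tool call to move; the robot and the scene stay as the last step left them, time stands still between calls to the robot, and variables do not carry over. Pictures are saved under pics/ and viewed, and the job is handed in when it is done.

Besides the shell and the picture viewer there is one more tool, called as name(argument=value, ...) on one line, values as JSON. play_rows: Moves the arm, as the interface text tells. Shifts and turns lie within -1 to 1; 1 stands for 2 cm of shift or 5 degrees of turn. Its arguments: {"type":"object","properties":{"moves":{"type":"array","items":{"type":"object","properties":{"hand":{"type":"number"},"translation":{"type":"array","items":{"type":"number","minimum":-1,"maximum":1}},"roll":{"type":"number","minimum":-1,"maximum":1}}}}},"required":["moves"]}

```bash
mkdir -p pics; cat > h.py <<'E'
import numpy as np,cv2
from rig import ctrl
def snap(n,tag):
    im,d=ctrl.get_image(n);c=ctrl.get_calibration(n)
    cv2.imwrite(f'pics/{tag}.png',im[:,:,::-1]);np.savez(f'pics/{tag}.npz',im=im,d=d,K=c['K'],R=c['R'],t=c['t']);return im,d,c
def load(tag):
    z=np.load(f'pics/{tag}.npz');return z['im'],z['d'],z
def world(c,d):
    v,u=np.indices(d.shape);K=np.array(c['K']);
    p=np.stack([(u-K[0,2])/K[0,0]*d,(v-K[1,2])/K[1,1]*d,d],-1)
    return (p-np.array(c['t']).ravel())@np.array(c['R'])
def plane(c,u,v,z):
    K=np.array(c['K']);R=np.array(c['R']);t=np.array(c['t']).ravel()
    r=R.T@np.array([(u-K[0,2])/K[0,0],(v-K[1,2])/K[1,1],1]);o=-R.T@t
    return o+r*(z-o[2])/r[2]
E
python3 - <<'E'
from h import *
for n in('top','side'): snap(n,n+'0')
s=ctrl.read_state();print(s);print(ctrl.grasp_offset)
E
```

```text
{'clock': 0.1, 'qpos': array([-71.07427577,  35.28604409,  -0.72257161,  81.63267279,
         0.46526682,  63.22039767,  -2.31436674]), 'joint_vel': array([-0.01403642, -0.05387072, -0.11877844, -0.21537701,  0.07997922,
        0.01370064, -0.01231725]), 'joint_torque': array([ 1.20498164e-03, -4.70385075e+01,  2.60408437e-01, -1.71572739e+01,
        1.00816903e-02,  5.82835506e-03, -1.84541176e-05]), 'ee_pos': array([226.79393188, 608.40641741, 230.22448268]), 'ee_rot': array([[-9.37040645e-01,  3.49219443e-01, -7.81412994e-04],
       [ 3.49220314e-01,  9.37037956e-01, -2.24535993e-03],
       [-5.19097092e-05, -2.37687881e-03, -9.99997174e-01]]), 'force': array([ 0.39775754, -0.36789678,  0.73072708]), 'torque': array([ 0.00421251, -0.01414724, -0.01578009]), 'finger_gap': 1.0004642090795115}
-18.700000000000003
```

View pics/top0.png

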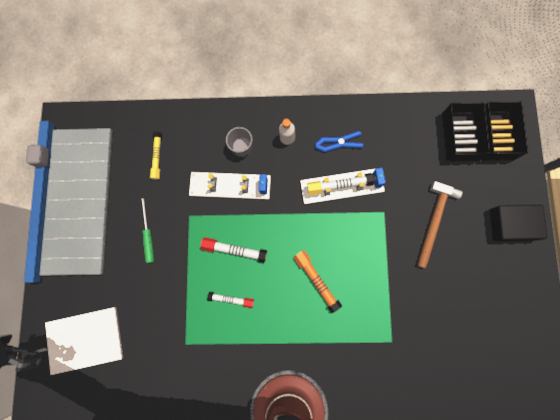

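View pics/side0.png

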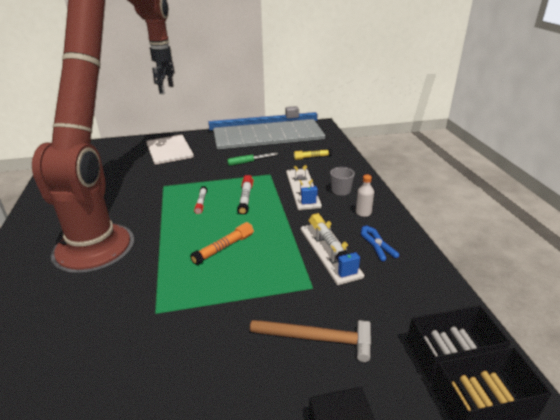

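The top view shows the red-headed torch (head about (208,244), black tail (262,255)) and the small red decoy at (231,300). The empty cradle is at (230,186), with its blue block at (263,184). The full cradle is at (343,185).

```bash
python3 - <<'E'
from h import *
for tag in('top0','side0'):
    im,d,c=load(tag);W=world(c,d);print(tag,c['K'][0,0],-c['R'].T@c['t'])
    hsv=cv2.cvtColor(im,cv2.COLOR_RGB2HSV)
    H,S,V=[hsv[...,i].astype(int) for i in range(3)]
    masks={'red':((H<6)|(H>174))&(S>150)&(V>90),'blue':(H>105)&(H<125)&(S>150)&(V>60),'yellow':(H>18)&(H<32)&(S>150)&(V>90),'white':(S<40)&(V>140)}
    for k,m in masks.items():
        n,l,st,ce=cv2.connectedComponentsWithStats(m.astype(np.uint8))
        for i in range(1,n):
            if st[i,4]>12:
                q=W[(l==i)&(d>0)]; r=np.median(q,0)
                if 250<r[0]<900 and -400<r[1]<500: print(k,st[i],ce[i].round(1),r.round(),q.min(0).round(),q.max(0).round())
E
```

```text
top0 390.5732124997597 [ 384.41594574  -28.73904092 1185.64186032]
red [201 238  15  14 156] [207.7 244.3] [473. 234.  31.] [453. 213.  13.] [493. 255.  38.]
red [244 298   9  10  72] [247.9 302.4] [303. 115.  21.] [289. 103.  10.] [315. 127.  26.]
blue [315 131  48  21 425] [338.3 142.2] [ 781. -162.   12.] [ 757. -240.   -7.] [826. -93.  20.]
blue [373 168  12  19  75] [377.5 178.1] [ 652. -270.   65.] [ 635. -288.   36.] [ 686. -264.   71.]
blue [259 175   8  19 117] [262.8 184. ] [642.  66.  66.] [623.  58.  31.] [672.  78.  71.]
yellow [153 137   8  11  36] [157.1 141.3] [801. 402.  17.] [783. 396.  -4.] [816. 414.  23.]
yellow [150 158   4  20  22] [151.4 166.9] [720. 417.  21.] [684. 412.  -2.] [746. 427.  29.]
yellow [155 158   5  21  58] [157.4 169.4] [708. 401.  15.] [683. 397.  -4.] [746. 406.  24.]
yellow [358 173   4   4  13] [359.5 174.4] [ 669. -218.   60.] [ 664. -224.   54.] [ 672. -214.   64.]
yellow [310 189  12   5  39] [315.4 191.4] [622. -87.  51.] [ 617. -106.   42.] [627. -72.  59.]
white [280 123  15  13  84] [287.5 129.3] [801. -14.  89.] [789. -29.  -5.] [8
[... 1788 characters left out ...]
 428.  -0.] [585. 476.  17.]
white [287 169  34  41 535] [300.9 188. ] [643. 179.  12.] [612.  45.  -2.] [706. 326.  51.]
white [240 183  11  21 138] [245.2 192.9] [456. 148.  29.] [434.  90.  -0.] [479. 220.  34.]
white [359 184  15  32 377] [365.6 199.4] [804. -26.  63.] [787. -35.  -1.] [893. 125. 111.]
white [197 188   9  16  74] [201.3 195.5] [314. 180.  20.] [298. 137.   0.] [328. 224.  25.]
white [319 223  24  30 235] [330.2 237.2] [ 647. -168.   54.] [ 630. -236.   -1.] [690. -93.  59.]
white [301 226  63  59 706] [327.9 257.2] [ 627. -201.   12.] [ 594. -304.   -1.] [707. -37.  26.]
white [375 239   7   6  25] [378.3 240.9] [ 788. -177.   18.] [ 782. -185.   10.] [ 798. -157.   23.]
```

play_rows(moves=[{"hand": 0,"translation": [0.5,-1,0],"roll": -0.72},{"hand": 0,"translation": [0.5,-1,0],"roll": -0.72},{"hand": 0,"translation": [0.5,-1,0],"roll": -0.72},{"hand": 0,"translation": [0.5,-1,0],"roll": -0.72},{"hand": 0,"translation": [0.5,-1,0],"roll": -0.72}])

```text
clock: 0.6
ee_pos: [277.2, 507.8, 230.8]
ee_rot: [[-0.782, 0.624, -0.001], [0.624, 0.782, -0.001], [-0.0, -0.001, -1.0]]
force: [-0.1, -0.0, -0.4]
finger_gap: 1.001
```

play_rows(moves=[{"hand": 0,"translation": [0.5,-1,0],"roll": -0.72},{"hand": 0,"translation": [0.5,-1,0],"roll": -0.72},{"hand": 0,"translation": [0.5,-1,0],"roll": -0.72},{"hand": 0,"translation": [0.5,-1,0],"roll": -0.72},{"hand": 0,"translation": [0.5,-1,0],"roll": -0.72}])

```text
clock: 1.1
ee_pos: [327.4, 407.7, 231.1]
ee_rot: [[-0.55, 0.835, -0.0], [0.835, 0.55, -0.0], [-0.0, -0.001, -1.0]]
force: [0.8, -0.4, -0.7]
finger_gap: 1.001
```

play_rows(moves=[{"hand": 0,"translation": [0.5,-1,0],"roll": -0.72},{"hand": 0,"translation": [0.5,-1,0],"roll": -0.72},{"hand": 0,"translation": [0.5,-1,0],"roll": -0.72},{"hand": 0,"translation": [0.5,-1,0],"roll": -0.72},{"hand": 0,"translation": [0.5,-1,0],"roll": -0.72}])

```text
clock: 1.6
ee_pos: [377.8, 307.4, 231.4]
ee_rot: [[-0.263, 0.965, 0.0], [0.965, 0.263, 0.0], [0.0, 0.0, -1.0]]
force: [-0.2, 0.1, 0.5]
finger_gap: 1.002
```

play_rows(moves=[{"hand": 0,"translation": [0.5,-1,0],"roll": -0.72},{"hand": 0,"translation": [0.5,-1,0],"roll": -0.72},{"hand": 0,"translation": [0.5,-1,0],"roll": -0.72},{"hand": 0,"translation": [0,0,0],"roll": -0.72},{"hand": 0,"translation": [0,0,0],"roll": -0.72}])

```text
clock: 2.1
ee_pos: [407.9, 247.2, 231.4]
ee_rot: [[0.05, 0.999, 0.0], [0.999, -0.05, -0.0], [-0.0, 0.0, -1.0]]
force: [0.0, -0.2, 0.7]
finger_gap: 1.002
```

```bash
python3 - <<'E'
from h import *
s=ctrl.read_state();print(s['clock'],s['ee_pos'],s['ee_rot'],s['qpos'],s['joint_vel'].round(1))
im,d,c=snap('wrist','w1');print(-c['R'].T@c['t'],c['R'],c['K'][0,0])
E
```

```text
2.1 [407.94092394 247.24680308 231.36602593] [[ 5.01829863e-02  9.98740022e-01  1.90374236e-04]
 [ 9.98740040e-01 -5.01829788e-02 -4.40240508e-05]
 [-3.44150352e-05  1.92343631e-04 -9.99999981e-01]] [-49.20802386  20.86919097  21.07991425 109.67365449  -9.46366425
  51.12002111 -26.30456887] [ -7.5   1.    8.3  -0.   -4.4   0.5 -30.9]
[411.78556883 320.05093766 374.00727376] [[ 9.98723367e-01 -5.05103858e-02 -5.80974220e-04]
 [-4.82712423e-02 -9.57712164e-01  2.83649956e-01]
 [-1.48836748e-02 -2.83259795e-01 -9.58927716e-01]] 334.9252997309559
```

View pics/w1.png

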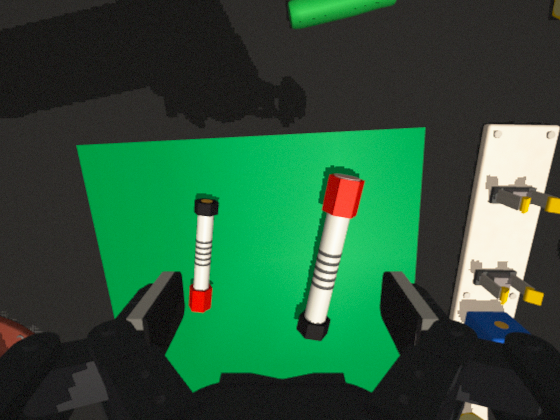

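The wrist view shows the torch from its red head (343,195) to its black tail (315,327). The empty cradle is at (505,220), with its clips near (520,198) and (505,285) and its block at (497,325).

```bash
cat > m.py <<'E'
from h import *
def fit(c,m,z):
    cs,_=cv2.findContours(m.astype(np.uint8),cv2.RETR_EXTERNAL,cv2.CHAIN_APPROX_NONE)
    k=max(cs,key=cv2.contourArea)[:,0]
    P=np.array([plane(c,u,v,z)[:2] for u,v in k],np.float32)
    return P
def torch(tag):
    im,d,c=load(tag);W=world(c,d)
    ok=(d>0)&(W[...,2]>9)&(W[...,2]<45)&(W[...,0]>370)&(W[...,0]<540)&(W[...,1]>40)&(W[...,1]<280)
    n,l,st,ce=cv2.connectedComponentsWithStats(ok.astype(np.uint8));i=1+st[1:,4].argmax()
    P=fit(c,l==i,17);r=cv2.minAreaRect(P);print(tag,'torch rect',r)
    b=cv2.boxPoints(r);return r
def cradle(tag,y0=20,y1=320):
    im,d,c=load(tag);W=world(c,d);hsv=cv2.cvtColor(im,cv2.COLOR_RGB2HSV)
    reg=(W[...,0]>570)&(W[...,0]<740)&(W[...,1]>y0)&(W[...,1]<y1)&(d>0)
    m=reg&(hsv[...,1]<60)&(hsv[...,2]>110)&(abs(W[...,2]-12)<10)
    P=fit(c,m,12);print(tag,'base rect',cv2.minAreaRect(P))
    q=W[m];print('base z',np.median(q[:,2]))
    mb=reg&(hsv[...,0]>105)&(hsv[...,0]<125)&(hsv[...,1]>120)&(hsv[...,2]>50)&(abs(W[...,2]-68)<6)
    if mb.sum()>20: print('block top',cv2.minAreaRect(fit(c,mb,68)),np.median(W[mb][:,2]))
    my=reg&(hsv[...,0]>17)&(hsv[...,0]<32)&(hsv[...,1]>130)
    n,l,st,ce=cv2.connectedComponentsWithStats(my.astype(np.uint8))
    for i in range(1,n):
        if st[i,4]>3: print('yellow',ce[i].round(),np.median(W[l==i],0).round(1),W[l==i].max(0).round(),st[i,4])
E
python3 - <<'E'
from m import *
for t in('top0','side0','w1'):
    torch(t);cradle(t)
E
```

```text
top0 torch rect ((455.44970703125, 162.19741821289062), (200.355224609375, 39.07908248901367), 77.2301254272461)
top0 base rect ((655.5738525390625, 174.99520874023438), (250.1921844482422, 77.98998260498047), 86.25788116455078)
base z 10.296782734363294
block top ((646.6809692382812, 68.33067321777344), (17.694427490234375, 48.41249465942383), 89.61469268798828) 66.07956800518681
yellow [211. 176.] [674.6 222.7  55.7] [681. 229.  64.] 17
yellow [244. 177.] [668.  123.2  58. ] [672. 129.  61.] 16
yellow [210. 186.] [643.8 223.7  57.4] [648. 231.  64.] 13
yellow [243. 187.] [638.5 125.3  56.5] [643. 129.  61.] 10
side0 torch rect ((458.6020812988281, 164.93057250976562), (236.25146484375, 38.574337005615234), 77.34825134277344)
side0 base rect ((655.5541381835938, 167.78631591796875), (265.807373046875, 79.38646697998047), 86.27745056152344)
base z 12.3404252912862
block top ((649.5924072265625, 58.08919906616211), (49.99003601074219, 31.307769775390625), 3.8369204998016357) 67.49477577991073
yellow [296. 168.] [643.7 219.9  61.2] [650. 229.  66.] 6
yellow [305. 167.] [675.2 221.   60.3] [680. 228.  64.] 9
yellow [311. 181.] [670.9 120.1  60.8] [705. 228.  66.] 5
yellow [316. 213.] [ 6.652e+02  2.310e+01 -3.000e-01] [670.  24.   1.] 4
w1 torch rect ((455.0294189453125, 153.9028778076172), (209.2859344482422, 39.07321548461914), 77.2318115234375)
w1 base rect ((653.8722534179688, 180.17193603515625), (238.17257690429688, 77.9178237915039), 86.20455169677734)
base z 11.571263423012274
block top ((628.6160888671875, 79.76654815673828), (7.517666339874268, 16.74271583557129), 87.1292495727539) 65.6973270398309
yellow [525. 204.] [642.9 226.   59.2] [682. 233.  64.] 136
yellow [553. 205.] [672.4 222.9  56.3] [727. 231.  61.] 228
yellow [504. 295.] [636.8 127.8  58.7] [676. 134.  64.] 122
yellow [533. 296.] [668.1 123.1  57.3] [729. 131.  64.] 296
yellow [501. 325.] [650.1  79.1  42.6] [656.  80.  48.] 57
```

play_rows(moves=[{"hand": 0,"translation": [0.45,-0.96,-1],"roll": -0.396},{"hand": 0,"translation": [0.45,-0.96,-1],"roll": -0.396},{"hand": 0,"translation": [0.45,-0.96,-1],"roll": -0.396},{"hand": 0,"translation": [0.45,-0.96,-1],"roll": -0.396},{"hand": 0,"translation": [0.45,-0.96,-1],"roll": -0.396}])

```text
clock: 2.65
ee_pos: [452.6, 151.9, 130.6]
ee_rot: [[0.215, 0.977, 0.001], [0.977, -0.215, 0.0], [0.0, 0.0, -1.0]]
force: [-0.5, -0.3, -0.3]
finger_gap: 1.001
```

play_rows(moves=[{"hand": 0,"translation": [0,0,0],"roll": 0}])

```text
clock: 2.75
ee_pos: [451.8, 148.9, 129.5]
ee_rot: [[0.22, 0.975, -0.003], [0.975, -0.22, -0.004], [-0.004, -0.003, -1.0]]
force: [-1.4, -0.0, -0.3]
finger_gap: 0.999
```

```bash
python3 - <<'E'
from m import *
s=ctrl.read_state();print(s['clock'],s['ee_pos'],np.degrees(np.arctan2(s['ee_rot'][1,1],s['ee_rot'][0,1])),s['force'])
snap('wrist','w2');torch('w2')
im,d,c=load('w2');W=world(c,d)
hsv=cv2.cvtColor(im,cv2.COLOR_RGB2HSV)
reg=(d>0)&(W[...,0]>400)&(W[...,0]<510)&(W[...,1]>70)&(W[...,1]<280)&(W[...,2]>9)&(W[...,2]<45)
a=np.radians(77.23);e=np.array([np.cos(a),np.sin(a)]);n=np.array([-e[1],e[0]])
for k,m in {'red':reg&((hsv[...,0]<6)|(hsv[...,0]>174))&(hsv[...,1]>150),'white':reg&(hsv[...,1]<60)&(hsv[...,2]>120),'dark':reg&(hsv[...,2]<50)}.items():
    q=W[m][:,:2]-[453,150.8];
    if len(q):print(k,len(q),np.percentile(q@e,[0.5,2,98,99.5]).round(1),np.percentile(q@n,[1,99]).round(1))
E
```

```text
2.75 [451.84927376 148.8726566  129.45560948] -12.723171046485827 [-1.36919084 -0.00880587 -0.27601317]
w2 torch rect ((456.10296630859375, 156.2401580810547), (210.183349609375, 39.42521286010742), 77.52684783935547)
red 3315 [ 68.   68.6 106.5 107.1] [-20.3  16.9]
white 4563 [-66.5 -64.3  65.4  66.8] [-14.1   9.7]
dark 902 [-85.2 -83.8 -66.8  -4.4] [-20.5  16.1]
```

View pics/w2.png

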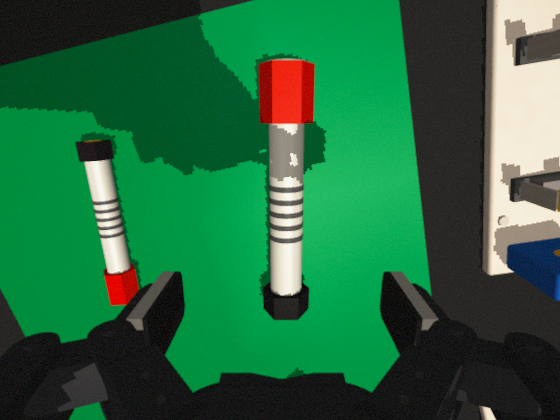

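The wrist view has the torch upright in the picture, centred near column 286 between the fingers. The rings at row 215 mark mid-barrel. I'm descending.

play_rows(moves=[{"hand": 0,"translation": [0.1,0,-1],"roll": 0},{"hand": 0,"translation": [0,0,-1],"roll": 0},{"hand": 0,"translation": [0,0,-1],"roll": 0},{"hand": 0,"translation": [0,0,-1],"roll": 0},{"hand": 0,"translation": [0,0,-1],"roll": 0}])

```text
clock: 3.3
ee_pos: [454.6, 155.0, 31.6]
ee_rot: [[0.211, 0.977, 0.002], [0.977, -0.211, 0.002], [0.003, 0.001, -1.0]]
force: [0.4, 0.7, -0.3]
finger_gap: 1.005
```

play_rows(moves=[{"hand": 0,"translation": [0,0,0],"roll": 0},{"hand": 0,"translation": [0,0,0],"roll": 0}])

```text
clock: 3.5
ee_pos: [454.3, 154.1, 32.0]
ee_rot: [[0.212, 0.977, 0.001], [0.977, -0.212, 0.001], [0.001, 0.0, -1.0]]
force: [0.2, 1.0, -1.4]
finger_gap: 0.997
```

play_rows(moves=[{"hand": 0,"translation": [0,-0.17,-0.65],"roll": -0.1},{"hand": 0,"translation": [0,0,-0.65],"roll": 0},{"hand": 0,"translation": [0,0,0],"roll": 0},{"hand": 0,"translation": [0,0,0],"roll": 0}])

```text
clock: 3.9
ee_pos: [454.7, 150.2, 6.4]
ee_rot: [[0.222, 0.975, 0.002], [0.975, -0.222, 0.001], [0.001, 0.001, -1.0]]
force: [0.2, -0.1, -0.3]
finger_gap: 1.002
```

play_rows(moves=[{"hand": 1,"translation": [0,0,0],"roll": 0},{"hand": 1,"translation": [0,0,0],"roll": 0},{"hand": 1,"translation": [0,0,0],"roll": 0},{"hand": 1,"translation": [0,0,0],"roll": 0},{"hand": 1,"translation": [0,0,0],"roll": 0}])

```text
clock: 4.4
ee_pos: [454.3, 149.7, 5.8]
ee_rot: [[0.222, 0.975, 0.001], [0.975, -0.222, 0.0], [0.001, 0.0, -1.0]]
force: [0.5, 0.6, 5.6]
finger_gap: 0.278
```

play_rows(moves=[{"hand": 1,"translation": [0,0,0],"roll": 0},{"hand": 1,"translation": [0,0,0],"roll": 0},{"hand": 1,"translation": [0,0,0],"roll": 0},{"hand": 1,"translation": [0,0,0],"roll": 0},{"hand": 1,"translation": [0,0,0],"roll": 0}])

```text
clock: 4.9
ee_pos: [454.3, 149.7, 5.8]
ee_rot: [[0.222, 0.975, 0.001], [0.975, -0.222, 0.0], [0.001, 0.0, -1.0]]
force: [-0.3, -1.1, 6.7]
finger_gap: 0.282
```

play_rows(moves=[{"hand": 1,"translation": [0,0,0.5],"roll": 0},{"hand": 1,"translation": [0,0,1],"roll": 0},{"hand": 1,"translation": [0,0,1],"roll": 0},{"hand": 1,"translation": [0,0,1],"roll": 0},{"hand": 1,"translation": [0,0,1],"roll": 0}])

```text
clock: 5.4
ee_pos: [453.5, 149.5, 96.3]
ee_rot: [[0.222, 0.975, -0.001], [0.975, -0.222, -0.0], [-0.0, -0.001, -1.0]]
force: [-0.8, -0.7, -2.3]
finger_gap: 0.279
```

play_rows(moves=[{"hand": 1,"translation": [0,0,1],"roll": 0},{"hand": 1,"translation": [0.5,0,1],"roll": 0.2},{"hand": 1,"translation": [0.8,0.1,0.5],"roll": 0.2},{"hand": 1,"translation": [0.8,0.1,0],"roll": 0.2},{"hand": 1,"translation": [0.8,0.1,0],"roll": 0.2}])

```text
clock: 5.9
ee_pos: [512.1, 155.7, 146.0]
ee_rot: [[0.153, 0.988, -0.0], [0.988, -0.153, 0.0], [0.0, -0.0, -1.0]]
force: [-0.6, -1.4, -1.4]
finger_gap: 0.279
```

play_rows(moves=[{"hand": 1,"translation": [0.8,0.1,0],"roll": 0.2},{"hand": 1,"translation": [0.8,0.1,0],"roll": 0.2},{"hand": 1,"translation": [0.8,0.1,0],"roll": 0.2},{"hand": 1,"translation": [0.8,0.1,0],"roll": 0.2},{"hand": 1,"translation": [0.8,0.1,0],"roll": 0.2}])

```text
clock: 6.4
ee_pos: [591.8, 165.5, 145.2]
ee_rot: [[0.066, 0.998, -0.002], [0.998, -0.066, -0.001], [-0.001, -0.002, -1.0]]
force: [0.1, -0.2, -1.6]
finger_gap: 0.282
```

play_rows(moves=[{"hand": 1,"translation": [0.8,0.1,0],"roll": 0},{"hand": 1,"translation": [0.8,0.1,0],"roll": 0},{"hand": 1,"translation": [0.8,0.1,0],"roll": 0},{"hand": 1,"translation": [0,0.1,0],"roll": 0},{"hand": 1,"translation": [0,0,0],"roll": 0}])

```text
clock: 6.9
ee_pos: [638.9, 173.9, 144.8]
ee_rot: [[0.067, 0.998, -0.002], [0.998, -0.067, -0.0], [-0.0, -0.002, -1.0]]
force: [0.7, 0.3, -0.5]
finger_gap: 0.284
```

```bash
python3 - <<'E'
from m import *
s=ctrl.read_state();print(s['clock'],s['ee_pos'],np.degrees(np.arctan2(s['ee_rot'][1,1],s['ee_rot'][0,1])),s['force'],s['finger_gap'])
snap('wrist','w3');snap('side','side3');snap('top','top3');cradle('w3')
E
```

```text
6.9 [638.93085056 173.93301015 144.79819001] -3.818918040087027 [ 0.65923358  0.29821932 -0.49520681] 0.2836858639056812
w3 base rect ((681.678466796875, 200.03009033203125), (191.95068359375, 28.934158325195312), 86.05157470703125)
base z 12.079442619231639
block top ((655.1867065429688, 78.13011932373047), (1.8971832990646362, 6.519814968109131), 5.71449613571167) 66.4318556971335
yellow [331. 149.] [675.1 222.6  60. ] [682. 230.  65.] 414
```

View pics/w3.png

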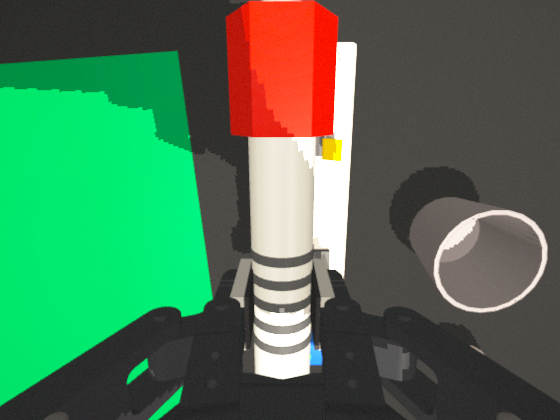

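View pics/side3.png

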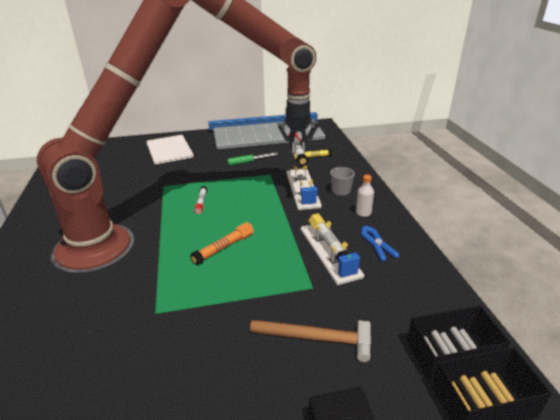

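The torch is held level between the fingers, with the rings between the pads and the red head at (283,70). The front clip's outer lip shows at (331,149). Next I measure where the torch sits in the hand.

```bash
python3 - <<'E'
from m import *
im,d,c=load('w3');W=world(c,d);hsv=cv2.cvtColor(im,cv2.COLOR_RGB2HSV)
a=np.radians(86.25);e=np.array([np.cos(a),np.sin(a)]);n=np.array([-e[1],e[0]])
T=np.array([638.93,173.93])
reg=(d>0)&(W[...,2]>130)&(abs((W[...,:2]-T)@n)<25)
red=reg&((hsv[...,0]<6)|(hsv[...,0]>174))&(hsv[...,1]>150)
wh=reg&~red&(hsv[...,1]<60)&(hsv[...,2]>120)&(np.indices(d.shape)[0]<245)
for m in(red,wh):
    q=W[m];s=(q[:,:2]-T)@e;l=(q[:,:2]-T)@n
    print(m.sum(),np.percentile(s,[1,50,99]).round(1),np.percentile(l,[1,50,99]).round(1))
    for lo in range(20,110,10):
        k=(s>lo)&(s<lo+10)
        if k.sum()>50: 
            top=q[k][:,2]; print(lo,np.percentile(top,98).round(1),np.percentile(l[k],[2,98]).round(1))
E
```

```text
14011 [ 66.1  86.9 105.2] [-19.   -0.1  19. ]
60 173.9 [-18.3  18.5]
70 174.0 [-18.5  18.5]
80 174.0 [-18.5  18.3]
90 174.0 [-18.5  18.5]
100 173.9 [-18.5  18.3]
6962 [24.8 46.4 64.9] [-12.4   0.   12.3]
20 169.6 [-12.4  12. ]
30 169.6 [-12.  12.]
40 169.5 [-11.9  11.9]
50 169.7 [-12.   11.8]
60 169.6 [-11.8  12. ]
```

play_rows(moves=[{"hand": 1,"translation": [0.42,0.05,0],"roll": 0},{"hand": 1,"translation": [0.42,0.05,-1],"roll": 0},{"hand": 1,"translation": [0,0,-1],"roll": 0},{"hand": 1,"translation": [0,0,-0.6],"roll": 0},{"hand": 1,"translation": [0,0,0],"roll": 0}])

```text
clock: 7.55
ee_pos: [655.3, 175.4, 91.1]
ee_rot: [[0.067, 0.998, -0.005], [0.998, -0.067, -0.001], [-0.001, -0.005, -1.0]]
force: [-0.6, 0.2, -1.7]
finger_gap: 0.282
```

play_rows(moves=[{"hand": 1,"translation": [0,0,0],"roll": 0}])

```text
clock: 7.65
ee_pos: [657.1, 175.6, 93.7]
ee_rot: [[0.067, 0.998, 0.001], [0.998, -0.067, 0.0], [0.0, 0.001, -1.0]]
force: [-0.1, 0.6, -0.7]
finger_gap: 0.279
```

```bash
python3 - <<'E'
from m import *
s=ctrl.read_state();print(s['clock'],s['ee_pos'],s['force'],s['finger_gap'])
snap('wrist','w4');im,d,c=snap('side','side4');cradle('w4')
cv2.imwrite('pics/side4c.png',cv2.resize(im[120:250,240:380,::-1],None,fx=5,fy=4.5,interpolation=cv2.INTER_CUBIC))
E
```

```text
7.65 [657.14933125 175.64039545  93.67677398] [-0.06837234  0.55506205 -0.71799946] 0.2786426754589378
w4 base rect ((630.7071533203125, 221.13796997070312), (156.86572265625, 15.384894371032715), 86.24224090576172)
base z 12.533293073300023
yellow [319. 165.] [680.2 222.2  63.6] [688. 229.  66.] 200
yellow [245. 165.] [642.  224.7  63.5] [649. 236. 109.] 215
yellow [312. 336.] [669.3 164.3 122.7] [674. 168. 129.] 32
yellow [252. 337.] [636.2 121.5  63.2] [645. 166. 123.] 20
```

View pics/w4.png

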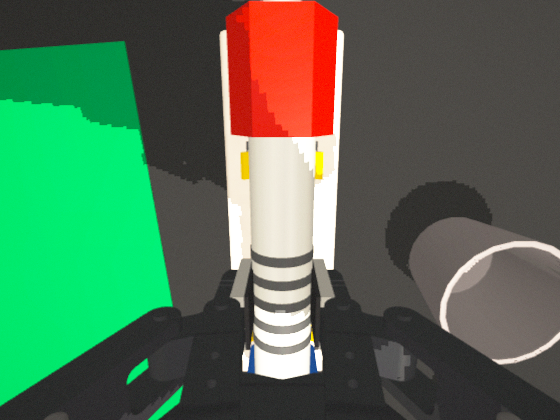

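View pics/side4c.png

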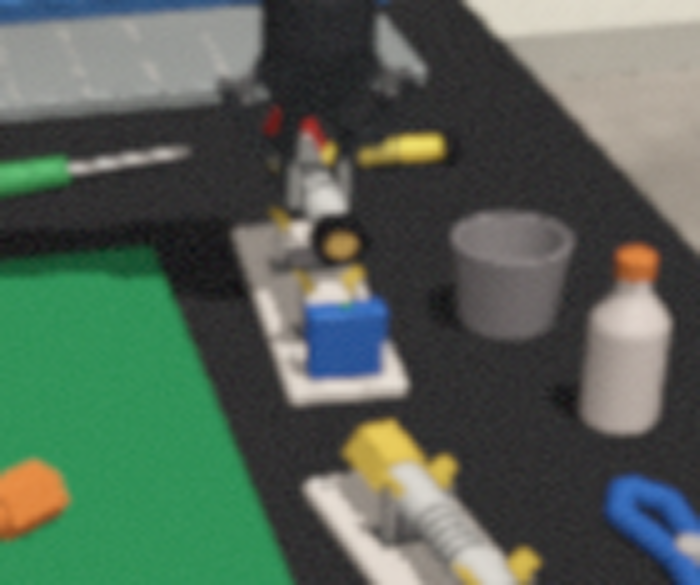

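The wrist view shows the lips symmetric about the barrel: front pair at columns 245 and 319, rear pair at 252 and 312, barrel centre at 282. I'm descending into the mouths.

play_rows(moves=[{"hand": 1,"translation": [0,0.05,-0.8],"roll": 0},{"hand": 1,"translation": [0,0,-0.7],"roll": 0},{"hand": 1,"translation": [0,0,-0.3],"roll": 0},{"hand": 1,"translation": [0,0,0],"roll": 0},{"hand": 1,"translation": [0,0,0],"roll": 0}])

```text
clock: 8.25
ee_pos: [656.7, 176.5, 56.9]
ee_rot: [[0.067, 0.998, -0.001], [0.998, -0.067, -0.0], [-0.0, -0.001, -1.0]]
force: [-0.4, -0.3, -0.7]
finger_gap: 0.283
```

play_rows(moves=[{"hand": 1,"translation": [0,0,0],"roll": 0},{"hand": 1,"translation": [0,0,0],"roll": 0}])

```text
clock: 8.45
ee_pos: [657.0, 176.7, 57.7]
ee_rot: [[0.067, 0.998, 0.001], [0.998, -0.067, 0.0], [0.0, 0.001, -1.0]]
force: [0.1, 0.1, -1.7]
finger_gap: 0.28
```

Axis at about 69; 5 mm more.

play_rows(moves=[{"hand": 1,"translation": [0,0,-0.2],"roll": 0},{"hand": 1,"translation": [0,0,0],"roll": 0},{"hand": 1,"translation": [0,0,0],"roll": 0}])

```text
clock: 8.75
ee_pos: [656.7, 176.6, 53.2]
ee_rot: [[0.067, 0.998, -0.0], [0.998, -0.067, 0.0], [-0.0, -0.0, -1.0]]
force: [0.5, -0.3, -1.1]
finger_gap: 0.279
```

play_rows(moves=[{"hand": 1,"translation": [0,0,-0.07],"roll": 0},{"hand": 1,"translation": [0,0,0],"roll": 0},{"hand": 1,"translation": [0,0,0],"roll": 0}])

```text
clock: 9.05
ee_pos: [657.2, 176.7, 52.4]
ee_rot: [[0.067, 0.998, 0.001], [0.998, -0.067, 0.0], [0.0, 0.001, -1.0]]
force: [0.2, 0.9, 1.3]
finger_gap: 0.282
```

```bash
python3 - <<'E'
from m import *
s=ctrl.read_state();print(s['clock'],s['ee_pos'],s['force'],s['finger_gap'])
snap('wrist','w5')
E
```

```text
9.05 [657.22455764 176.70127344  52.39380961] [0.23712    0.90447278 1.27093088] 0.2820969668059857
```

View pics/w5.png

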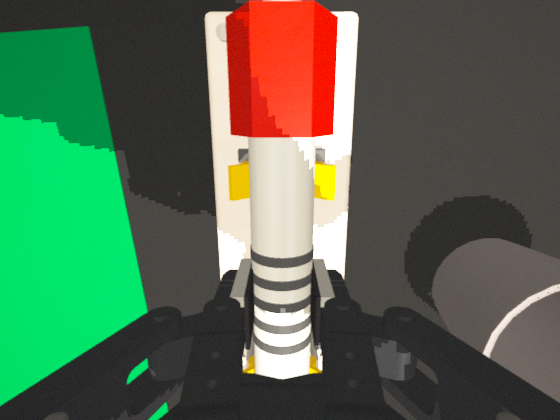

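The barrel lies centred in the mouths (yellow flares at columns 239 and 325) and light contact is felt. Letting go.

play_rows(moves=[{"hand": 0.6,"translation": [0,0,0],"roll": 0},{"hand": 0.5,"translation": [0,0,0],"roll": 0},{"hand": 0.3,"translation": [0,0,0],"roll": 0},{"hand": 0,"translation": [0,0,0],"roll": 0},{"hand": 0,"translation": [0,0,0],"roll": 0}])

```text
clock: 9.6
ee_pos: [656.8, 176.7, 51.8]
ee_rot: [[0.067, 0.998, -0.0], [0.998, -0.067, 0.0], [0.0, -0.0, -1.0]]
force: [-0.4, -0.8, 0.1]
finger_gap: 0.974
```

play_rows(moves=[{"hand": 0,"translation": [0,0,0],"roll": 0},{"hand": 0,"translation": [0,0,0.5],"roll": 0},{"hand": 0,"translation": [0,0,1],"roll": 0},{"hand": 0,"translation": [0,0,1],"roll": 0},{"hand": 0,"translation": [0,0,0],"roll": 0}])

```text
clock: 10.1
ee_pos: [659.5, 176.9, 106.0]
ee_rot: [[0.067, 0.998, 0.008], [0.998, -0.067, 0.002], [0.002, 0.008, -1.0]]
force: [0.8, 0.2, -0.1]
finger_gap: 0.999
```

```bash
cat > chk.py <<'E'
from m import *
import sys
tag=sys.argv[1]
s=ctrl.read_state();print(s['clock'],s['ee_pos'],s['force'],s['finger_gap'])
im,d,c=snap('wrist',tag);W=world(c,d);hsv=cv2.cvtColor(im,cv2.COLOR_RGB2HSV)
a=np.radians(86.25);e=np.array([np.cos(a),np.sin(a)]);n=np.array([-e[1],e[0]])
T=np.array([655.5,174.9]);S=(W[...,:2]-T)@e;L=(W[...,:2]-T)@n
reg=(d>0)&(W[...,2]>30)&(W[...,2]<110)&(abs(L)<25)&(S>-100)&(S<125)
red=reg&((hsv[...,0]<6)|(hsv[...,0]>174))&(hsv[...,1]>150)
wh=reg&~red&(hsv[...,1]<70)&(hsv[...,2]>100)&(abs(L)<12.5)
print('red s',np.percentile(S[red],[1,99]).round(1),'white s',np.percentile(S[wh],[1,99]).round(1),'lat',np.percentile(L[red],[2,98]).round(1))
for lo in range(-90,110,10):
    k=(red|wh)&(S>lo)&(S<lo+10)
    if k.sum()>40: print(lo,k.sum(),np.percentile(W[k][:,2],97).round(1),L[k].mean().round(1),end=' | ')
E
python3 chk.py w6
```

```text
10.1 [659.49865573 176.91343617 106.0333703 ] [ 0.76709995  0.24699068 -0.10691989] 0.9990171872049193
red s [ 67.8 106.7] white s [-66.2  66.4] lat [-18.8  17.8]
-70 411 75.1 -0.2 | -60 554 75.0 -0.3 | -50 569 75.1 -0.5 | -40 590 75.3 -0.2 | -30 535 75.3 -0.4 | -20 527 75.3 -0.5 | -10 554 75.5 -0.6 | 0 587 75.5 -0.7 | 10 537 75.5 -0.4 | 20 657 75.2 -0.2 | 30 816 75.2 0.0 | 40 849 75.3 -0.5 | 50 898 75.2 -0.3 | 60 1014 79.3 -0.2 | 70 1566 79.7 -0.6 | 80 1611 79.7 -0.6 | 90 1725 79.7 -0.5 | 100 1324 79.7 -0.4 |
```

View pics/w6.png

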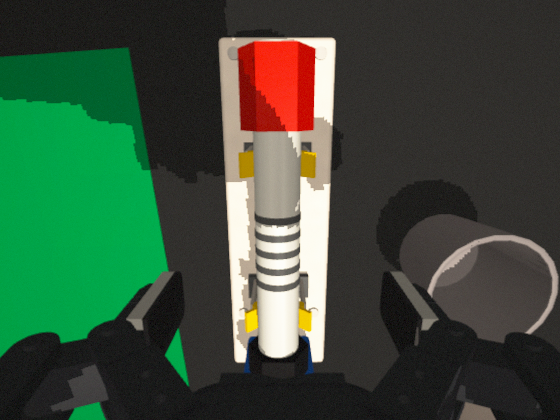

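The torch lies level in both mouths, centred along the cradle (barrel s -66 to +66 mm), barrel top about 75–76 mm. Closing the fingers to press.

play_rows(moves=[{"hand": 1,"translation": [-0.05,-0.1,0],"roll": 0},{"hand": 1,"translation": [0,0,0],"roll": 0},{"hand": 1,"translation": [0,0,0],"roll": 0},{"hand": 1,"translation": [0,0,0],"roll": 0},{"hand": 1,"translation": [0,0,0],"roll": 0}])

```text
clock: 10.65
ee_pos: [655.6, 174.6, 101.4]
ee_rot: [[0.067, 0.998, -0.001], [0.998, -0.067, -0.0], [-0.0, -0.001, -1.0]]
force: [-0.0, -0.6, 0.2]
finger_gap: 0.147
```

play_rows(moves=[{"hand": 1,"translation": [0,0,0],"roll": 0},{"hand": 1,"translation": [0,0,0],"roll": 0},{"hand": 1,"translation": [0,0,-0.6],"roll": 0},{"hand": 1,"translation": [0,0,-0.3],"roll": 0},{"hand": 1,"translation": [0,0,0],"roll": 0}])

```text
clock: 11.15
ee_pos: [654.4, 174.5, 81.9]
ee_rot: [[0.067, 0.998, -0.004], [0.998, -0.067, -0.001], [-0.001, -0.004, -1.0]]
force: [-0.3, 0.4, -0.0]
finger_gap: 0.003
```

play_rows(moves=[{"hand": 1,"translation": [0,0,0],"roll": 0},{"hand": 1,"translation": [0,0,0],"roll": 0}])

```text
clock: 11.35
ee_pos: [656.0, 174.6, 84.1]
ee_rot: [[0.067, 0.998, 0.0], [0.998, -0.067, 0.0], [0.0, 0.0, -1.0]]
force: [0.2, -0.2, 0.3]
finger_gap: -0.0
```

Fingers shut over mid-barrel. Pressing in small steps.

play_rows(moves=[{"hand": 1,"translation": [0,0,-0.3],"roll": 0},{"hand": 1,"translation": [0,0,-0.15],"roll": 0},{"hand": 1,"translation": [0,0,-0.15],"roll": 0},{"hand": 1,"translation": [0,0,0],"roll": 0}])

```text
clock: 11.75
ee_pos: [657.8, 174.7, 74.8]
ee_rot: [[0.067, 0.998, 0.005], [0.998, -0.067, 0.001], [0.001, 0.005, -1.0]]
force: [-0.4, 0.4, 10.1]
finger_gap: 0.0
```

play_rows(moves=[{"hand": 1,"translation": [0,0,-0.15],"roll": 0},{"hand": 1,"translation": [0,0,-0.15],"roll": 0},{"hand": 1,"translation": [0,0,-0.15],"roll": 0},{"hand": 1,"translation": [0,0,0],"roll": 0}])

```text
clock: 12.15
ee_pos: [658.3, 175.5, 65.4]
ee_rot: [[0.067, 0.998, 0.006], [0.998, -0.067, 0.002], [0.002, 0.006, -1.0]]
force: [0.4, 0.8, 6.5]
finger_gap: 0.001
```

play_rows(moves=[{"hand": 1,"translation": [-0.05,0,-0.15],"roll": 0},{"hand": 1,"translation": [0,0,-0.15],"roll": 0},{"hand": 1,"translation": [0,0,-0.1],"roll": 0},{"hand": 1,"translation": [0,0,0],"roll": 0}])

```text
clock: 12.55
ee_pos: [654.9, 174.2, 55.1]
ee_rot: [[0.067, 0.998, 0.0], [0.998, -0.067, -0.001], [-0.001, 0.0, -1.0]]
force: [-0.1, -0.9, 5.0]
finger_gap: 0.001
```

play_rows(moves=[{"hand": 1,"translation": [0,0,-0.1],"roll": 0},{"hand": 1,"translation": [0,0,-0.1],"roll": 0},{"hand": 1,"translation": [0,0,0],"roll": 0}])

```text
clock: 12.85
ee_pos: [657.2, 174.0, 54.8]
ee_rot: [[0.067, 0.998, 0.006], [0.998, -0.067, 0.0], [0.001, 0.006, -1.0]]
force: [-1.9, -1.6, 16.7]
finger_gap: 0.003
```

Hard stop at 55 mm with rising force suggests it is seated. I'll raise the hand and look.

play_rows(moves=[{"hand": 1,"translation": [0,0,0.5],"roll": 0},{"hand": 1,"translation": [0,0,1],"roll": 0},{"hand": 1,"translation": [0,0,1],"roll": 0},{"hand": 1,"translation": [0,0,1],"roll": 0},{"hand": 1,"translation": [0,0,1],"roll": 0}])

```text
clock: 13.35
ee_pos: [653.9, 175.3, 140.7]
ee_rot: [[0.066, 0.998, -0.002], [0.998, -0.066, 0.0], [0.0, -0.002, -1.0]]
force: [0.2, -0.2, -0.1]
finger_gap: 0.002
```

play_rows(moves=[{"hand": 0,"translation": [0,0,0],"roll": 0},{"hand": 0,"translation": [0,0,0],"roll": 0},{"hand": 0,"translation": [0,0,0],"roll": 0},{"hand": 0,"translation": [0,0,0],"roll": 0},{"hand": 0,"translation": [0,0,0],"roll": 0}])

```text
clock: 13.85
ee_pos: [654.2, 174.6, 139.7]
ee_rot: [[0.067, 0.998, -0.002], [0.998, -0.067, -0.0], [-0.001, -0.002, -1.0]]
force: [-0.3, 0.5, -0.3]
finger_gap: 0.848
```

```bash
python3 chk.py w7; python3 - <<'E'
from h import *
im,d,c=snap('side','side7')
cv2.imwrite('pics/side7c.png',cv2.resize(im[120:250,240:380,::-1],None,fx=5,fy=4.5,interpolation=cv2.INTER_CUBIC))
E
```

```text
13.85 [654.22170779 174.55185121 139.703527  ] [-0.2774933   0.51677203 -0.32353585] 0.8478634423650723
red s [ 65. 104.] white s [-68.8  64.1] lat [-19.6  16.3]
-70 323 56.0 -1.5 | -60 278 55.8 -1.8 | -50 323 55.8 -1.2 | -40 383 55.8 -0.8 | -30 320 55.9 -0.8 | -20 341 56.1 -0.9 | -10 350 56.1 -1.1 | 0 355 56.1 -1.1 | 10 377 56.3 -1.1 | 20 460 55.9 -0.6 | 30 480 55.9 -0.7 | 40 403 56.2 -2.0 | 50 451 56.1 -1.4 | 60 717 60.8 -1.1 | 70 871 61.1 -1.4 | 80 932 61.0 -1.6 | 90 967 61.3 -1.3 | 100 466 60.9 -1.1 |
```

View pics/w7.png

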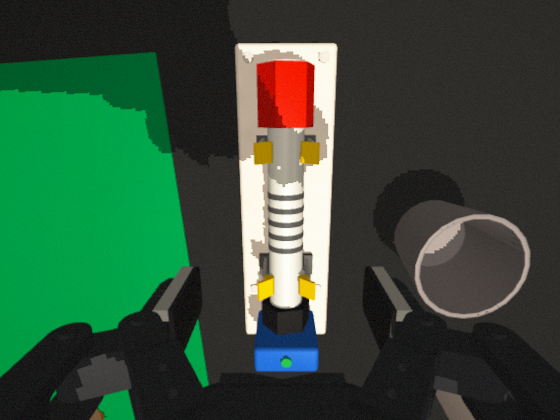

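View pics/side7c.png

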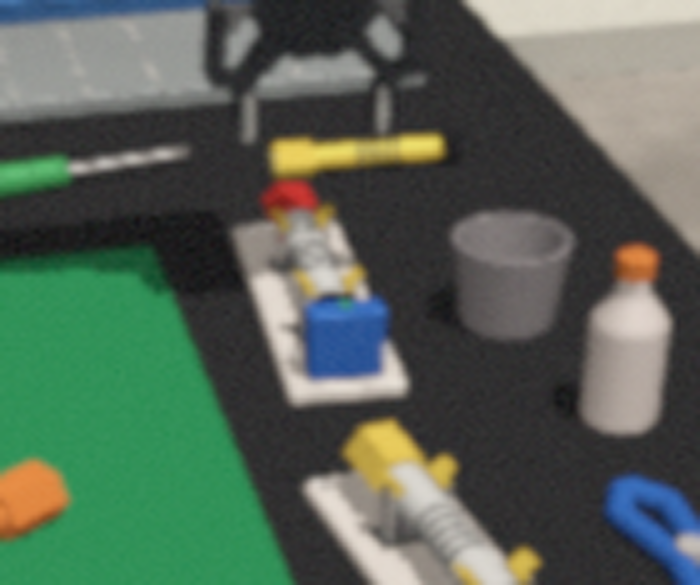

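The torch is seated level in both clips: barrel top about 56 mm all along, yellow lips closed over it at (263,152)/(310,152) and (266,287)/(307,287). The block's light, amber before, is now green at (286,362). The tub, the glue bottle and the screwdriver have not moved.

```bash
python3 -c "
from rig import ctrl
print(ctrl.sign_off())"
```

```text
the job is handed in; nothing more can be done
None
```

The larger red-headed torch is now in the empty cradle, tail towards the blue block. I laid it in both clip mouths, let go, then pressed at mid-barrel with shut fingers. The job was handed in at about 14 s.

**Pressing:** the fingers came to a hard stop at 54.8 mm, against a nominal 55 mm. The highest force I read was about 17 N.

**Last checks:**
- The barrel top read 55.8 to 56.3 mm along its whole length, so the torch is level. That is about 1 mm above nominal, within the camera calibration error.
- Both pairs of yellow lips stand over the barrel, and the block's light, amber before, is now green.
- The torch sits about 2–3 mm towards the block from centre, inside the 8 mm of play.
- The gripper was open and about 85 mm above the torch when I handed in.
- In the last pictures the tub, glue bottle and screwdriver stand where they were. I did not check the hammer and clamp again, but the arm never went near them.

No check failed. The top and wrist cameras disagreed by about 2 mm on position, which the clips' tolerance covered.

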